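# Clamp a painting panel in the studio jig

### The job

Slide the white primed panel fully home into the corner of the wooden jig, flush against both dark fences, and only then push the red lever of the toggle clamp down past centre until it locks on its stop and the rubber pad holds the panel there. Work gently, by feel: never press harder than about 2.5 kg (25 N) on the panel or on the clamp, and once the lever is down do not lean on it to force it against its stop. Leave the other things on and around the jig where they are.

Things in the scene. Friction and masses are not known exactly. Their poses are not given: they have to be found in the camera images.
- jig: plywood jig board 300 x 300 x 18 mm, fixed to the bench. Origin: centre of its underside; z up, x towards the far fence, y towards the clamp. Two dark wooden fences, 14 mm high above the board: far fence, face at x = +70 mm (y -90 to +40 mm); side fence, face at y = +50 mm (x -45 to +55 mm).
- home (a point): where the origin of the panel lies when the panel is home, flush against both fences: on the jig board's top (18 mm above the bench), at x = +25, y = -5 mm of the jig; axes as the jig's.
- panel: loose painting panel, white primed top and wooden edges, 90 (its x) x 110 (its y) x 22 mm (z), 140 to 280 g (slides at 1 to 3 N), lying flat on the jig board 20 to 60 mm short of each fence and askew by less than 15 degrees. Origin: centre of its underside.
- clamp: steel toggle clamp with all its moving parts, screwed to the jig board behind the side fence; base plate 50 x 64 mm. Origin: on the lever's hinge, 80 mm above the bench, at x = +25, y = +115 mm of the jig; axes as the jig's. Open, its 75 mm arm stands up steeply, leaning to -y, with a rubber pad 22 mm across; locked, the arm lies about level and the pad presses on the panel's middle.
- lever_hinge (a point): a point on the lever's hinge axis (its x axis). The lever rises from it towards the jig's +y: steel, then from 45 to 125 mm out a red round grip, 22 mm thick. Its elevation above level is 65 degrees less the joint angle, plus an unknown amount of up to 13 degrees up or down at which this lever is bolted to its hinge (it stays fixed): find it by touch or sight.
- clamp_lever (a joint): lever's hinge angle, rad: 0 open, growing as the lever goes down. Open, it stays where it is left. The pad meets the panel at about 0.65; then pushing takes up to about 12 N square to the grip, 95 mm out, most near 0.83, fading to nothing at dead centre, 1.0; from about 1.03 the lever snaps by itself on to its stop at 1.1 (locked). Leaning on it there with over 10 N strains it past 1.15.
- sanding_block: cork sanding block, 42 x 90 x 30 mm, on the jig board behind the far fence; origin: centre of its underside
- pigment_jar: small amber jar with black cap, 48 mm across, 45 mm high, on the near left corner of the jig board; origin: centre of its underside
- paint_tin: lidded paint tin, 90 mm across, 100 mm high, on the bench to the left; origin: centre of its underside
- varnish_tin: small tin with a blue band, 70 mm across, 75 mm high, on the bench to the left; origin: centre of its underside
- solvent_bottle: clear bottle with black cap, 66 mm across, 170 mm high, on the bench to the right; origin: centre of its underside
- palette_knife: palette knife (spatula) lying flat on the bench to the right of the jig; origin near its middle
- spare_panel: bare wooden panel 130 x 100 x 18 mm lying on the bench to the left; origin: centre of its underside
Mind the look-alikes: they are no part of the job. What is shaped like the panel but green is not meant.

How it is judged:
By the outcome, as a careful person would: the job done as asked, in the order asked, and still so for the second after the job is handed in, with the robot touching nothing.
It also fails if it takes over 72 s, if anything falls off the work surface, if the arm or the gripper's body presses on something with over 40 N, if the wrist force passes 120 N, or if a joint passes its speed limit or range.

### The arm

A 6-joint arm with a two-finger parallel gripper is mounted at the origin on the work surface. World frame = base frame: x ahead of the robot, y to its left, z up, the work surface at z = 0. Lengths are in m, angles in rad, forces in N, time in s.
With the tool pointing down it reaches from about 0.225 to 0.875 m from the base axis. Payload 3.4 kg.
Tool frame: the origin (TCP) lies between the finger pads; the fingertips stand 11 mm ahead of it and the grasp point (between the pads) lies 8 mm behind it; z points along the fingers, y is the line along which they close (so a half turn about z gives the same grasp; the last joint's range is limited). The gripper opens to 85 mm and grips with 20 to 120 N. Pads are 22 mm wide; open, the fingers measure 114 mm over their backs; the gripper's body (76 mm by 85 mm) begins 54 mm behind the grasp point. The pads swing forward as they close: fully open they stand 13 mm farther back than shut.
Start: joints at [1.096, 0.276, 1.505, -0, 1.361, -0.121], TCP at [0.199, 0.539, 0.242] pointing down, gripper open.
Joint ranges: [-2.89, 2.89], [-0.75, 2.08], [0.22, 2.7], [-1.18, 4.32], [0.11, 2.71], [-2.7, 2.7]. Speed limits (rad/s): [2.57, 2.57, 3.14, 3.14, 3.14, 3.14].

### API

Orientations are given as a unit quaternion [w, x, y, z].
In Python, from rig import manip, imaging gives the robot as it stands. The module is installed in compiled form; this text tells all that it offers.
- The arm moves only by the tool jog_arm, never from a script. Its argument "deltas" is one flat list of numbers, 7 for each row, row after row: the turn, a rotation vector about the world's x, y, z in degrees, then the shift along the world's x, y, z in mm, then the opening, from 0 (shut) to 1 (fully open). In form: [ax, ay, az, tx, ty, tz, gripper, ax, ay, az, tx, ty, tz, gripper, ...]. A call has 1 to 20 rows; each row is the pose to reach, as a shift and turn from the pose commanded when the call began; what a row does not reach only later rows make up. A row lasts 1/10 s, in which the tool goes at most 50 mm and 8.59 degrees, less where a joint would pass 70% of its speed; a pose out of reach is approached as far as the arm can. A call with a gripper value outside its range is refused whole. The fingers move at their own pace and stop on an object; "grip_force" is the grip in N (left out, the last holds). Time passes only in rows, so rows that repeat a pose let the fingers close. It gives the time, the measured TCP pose, the force, the opening and the grip force at its end, in the units of the state.
- manip.get_state(): the state, without advancing time (a new reading comes with each control period).
- imaging.get_image(name): name is "scene" or "top"; returns the picture (480x640x3 uint8, blue, green, red); there is no depth.
- imaging.calibration(name): a dict with "mtx" (3x3 intrinsics, pixels), "dist" ([k1, k2, p1, p2, k3] as OpenCV has them; the pictures are not rectified), "cam_to_world" (4x4, takes a point from camera to world coordinates). Camera axes: x right, y down, z forward; pixel columns grow to the right and rows downward; lengths in m; the calibration is good to about 2 mm. A picture is of the moment at which its call begins. calibration takes no time and is no camera call.
- manip.sign_off(): hands the job in; it is judged then, once.
The state is a dict: "clock": time; "qpos": joint angles; "qd": joint speeds; "effort": joint torques, N m; "position": TCP position; "ee_rot": TCP orientation; "contact_force": force on the tool from outside, world axes, zero at the start; "moment": the same for the moment, N m; "width": finger opening in m; "gripper_force": force on a finger pad.
Only numpy, scipy, OpenCV 4.12 (cv2) and the standard library are available. Lean on these libraries where they do the work, as an engineer would, in place of code of your own. Each camera call takes 0.05 s, during which the arm holds its last target. There are 200 camera calls.

## Working session

There is one attempt and no reset: what is moved stays moved. The work goes in short steps, Python scripts to look and compute and a tool call to move; the robot and the scene stay as the last step left them, time stands still between calls to the robot, and variables do not carry over. Pictures are saved under pics/ and viewed, at most 10 in all, crops included, and the job is handed in when it is done.

Besides the shell and the picture viewer there is one more tool, called after "Emit:" by a JSON object that holds its "op" and its "data". jog_arm: Moves the arm, as the interface text tells. Its arguments: {"type":"object","properties":{"deltas":{"type":"array"},"grip_force":{"type":"number"}},"required":["deltas"]}

```bash
mkdir -p pics; python3 - <<'E'
from rig import manip, imaging
import cv2
for n in ("scene","top"):
    cv2.imwrite(f"pics/{n}0.png",imaging.get_image(n))
    c=imaging.calibration(n); print(n,c["mtx"],c["dist"],c["cam_to_world"])
print(manip.get_state())
E
```

```text
scene [[466.3827378    0.         323.82493803]
 [  0.         466.3827378  240.07412701]
 [  0.           0.           1.        ]] [-0.02307659  0.          0.          0.          0.        ] [[-0.02082014  0.74837237 -0.66295198  1.31443783]
 [ 0.99972354  0.02282987 -0.00562505  0.00737674]
 [ 0.01092547 -0.66288581 -0.74864079  0.9007732 ]
 [ 0.          0.          0.          1.        ]]
top [[549.3162308    0.         313.21697244]
 [  0.         549.3162308  229.04316041]
 [  0.           0.           1.        ]] [-0.0399448  0.         0.         0.         0.       ] [[ 0.02520661 -0.99496458  0.09700576  0.45448199]
 [-0.99961386 -0.0239508   0.01408861 -0.0215756 ]
 [-0.01169431 -0.09732343 -0.9951841   1.37384234]
 [ 0.          0.          0.          1.        ]]
{'clock': 0.1, 'qpos': array([ 1.09598236e+00,  2.76540770e-01,  1.50600945e+00, -2.28241065e-06,
        1.36069427e+00, -1.20990597e-01]), 'qd': array([-0.00245409,  0.0011308 , -0.00308649,  0.00109192, -0.00262496,
       -0.00026367]), 'effort': array([-1.89738143e-04, -4.17702091e+01, -2.46402580e+01, -2.96517355e-04,
        5.85148169e-03,  7.92696937e-06]), 'position': array([0.19902303, 0.53897731, 0.24151989]), 'ee_rot': array([-2.41353701e-04,  1.75990010e-01,  9.84391606e-01, -7.89869691e-04]), 'contact_force': array([ 0.38577814, -0.68958788,  0.5910061 ]), 'moment': array([-0.01154349, -0.01325177, -0.05250113]), 'gripper_force': 0.0, 'width': 0.08543379061826295}
```

View pics/scene0.png

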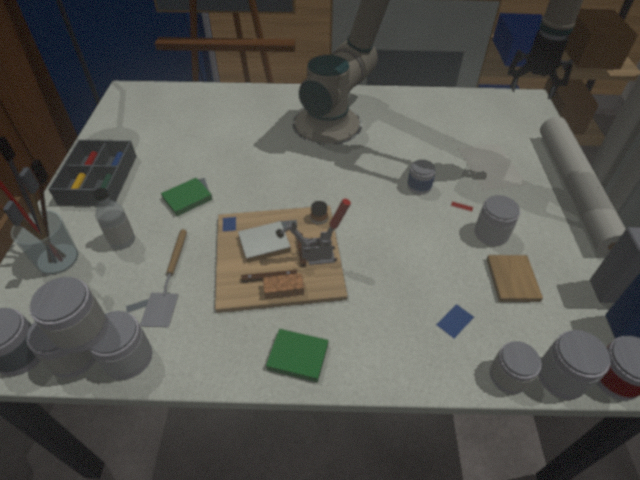

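View pics/top0.png

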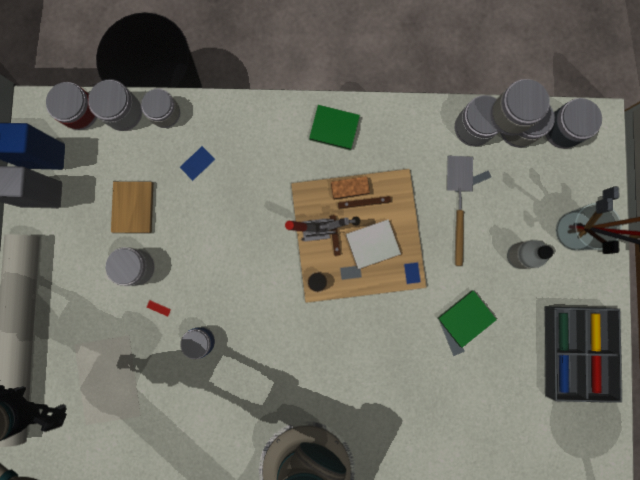

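Candidates: the white panel at top (374,244). Look-alikes are the green boards (335,127) and (467,318), the bare panel (132,207), the blue card (412,272) and the grey bit (350,272). I choose the white one on the jig and check it in close crops.

```bash
python3 - <<'E'
import cv2
a=cv2.imread("pics/top0.png")[160:310,280:440]; cv2.imwrite("pics/topc.png",cv2.resize(a,None,fx=4,fy=4,interpolation=cv2.INTER_CUBIC))
a=cv2.imread("pics/scene0.png")[190:310,205:360]; a=cv2.convertScaleAbs(a,alpha=1.5); cv2.imwrite("pics/scenec.png",cv2.resize(a,None,fx=5,fy=5,interpolation=cv2.INTER_CUBIC))
E
```

```text
(no output)
```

View pics/topc.png

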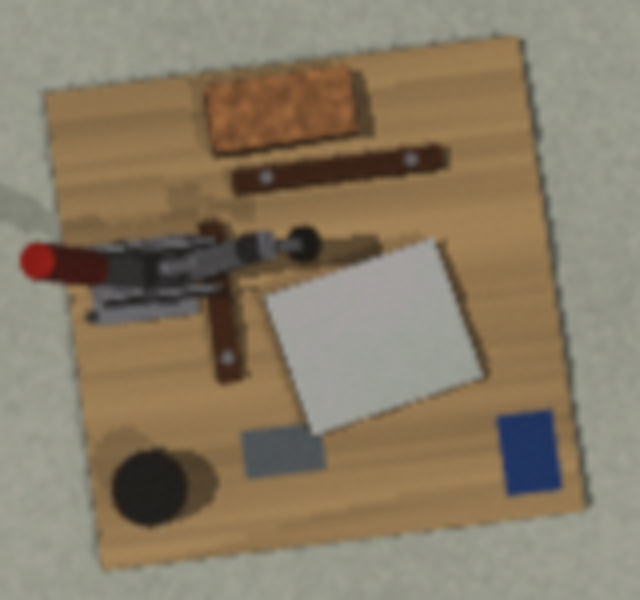

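View pics/scenec.png

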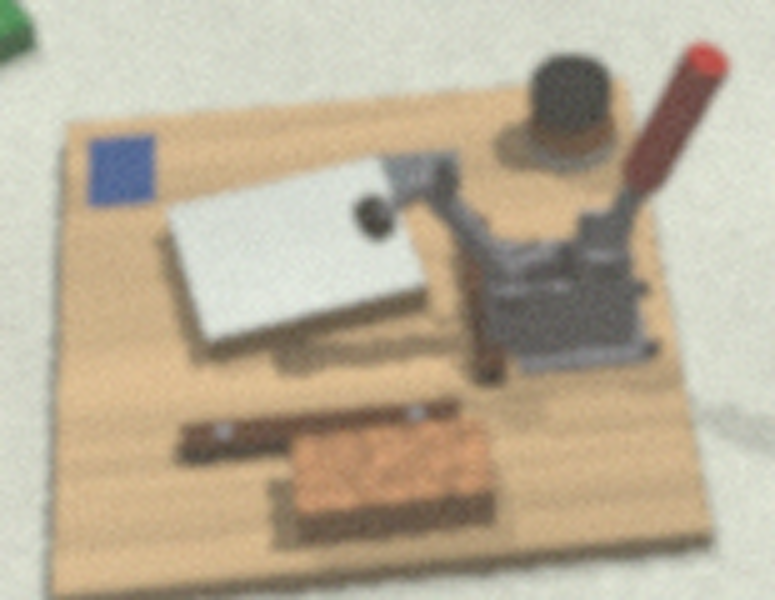

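The crops confirm the white-topped, wood-edged panel, with corners at (438,240), (265,295), (315,435) and (487,377) in the top crop. The board's corners are (45,92), (520,38), (588,507) and (104,568). The red grip's end is at (38,262) in the top crop and (706,62) in the scene crop.

```bash
cat > h.py <<'E'
import numpy as np, cv2
from rig import manip, imaging
from scipy.optimize import least_squares
def ray(n,uv):
    c=imaging.calibration(n); M=np.array(c["cam_to_world"])
    p=cv2.undistortPoints(np.array(uv,float).reshape(-1,1,2),np.array(c["mtx"]),np.array(c["dist"])).reshape(-1,2)
    return M[:3,3], np.c_[p,np.ones(len(p))]@M[:3,:3].T
def atz(n,uv,z):
    o,d=ray(n,uv); return o+d*((z-o[2])/d[:,2])[:,None]
def rect(P,L):
    f=lambda q:(np.c_[np.cos(q[2])*L[:,0]-np.sin(q[2])*L[:,1]+q[0],np.sin(q[2])*L[:,0]+np.cos(q[2])*L[:,1]+q[1]]-P[:,:2]).ravel()
    s=least_squares(f,[*P[:,:2].mean(0),0]); return s.x, s.fun.reshape(-1,2)*1e3
def proj(n,P):
    c=imaging.calibration(n); T=np.linalg.inv(np.array(c["cam_to_world"]))
    return cv2.projectPoints(np.array(P,float).reshape(-1,1,3),cv2.Rodrigues(T[:3,:3])[0],T[:3,3],np.array(c["mtx"]),np.array(c["dist"]))[0].reshape(-1,2)
def crop(uv,f,ox,oy): return (np.array(uv,float)+.5)/f-.5+[ox,oy]
E
python3 - <<'E'
from h import *
np.set_printoptions(precision=4,suppress=True)
S=np.array([[1,1],[1,-1],[-1,-1],[-1,1]])
jp=atz("top",crop([(45,92),(520,38),(588,507),(104,568)],4,280,160),.018)
j,r=rect(jp,S*.15); print("jig",j,np.degrees(j[2]),r.ravel())
js=atz("scene",crop([(714,545),(52,598),(68,123),(628,80)],5,205,190),.018)
print("scene jig",rect(js,S*.15))
pp=atz("top",crop([(265,295),(438,240),(487,377),(315,435)],4,280,160),.040)
p,r=rect(pp,S*[.045,.055]); print("panel",p,np.degrees(p[2]),r.ravel())
ps=atz("scene",crop([(425,288),(210,343),(168,205),(382,158)],5,205,190),.040)
print("scene panel",rect(ps,S*[.045,.055]))
c,s=np.cos(j[2]),np.sin(j[2]);R=np.array([[c,-s],[s,c]])
print("panel in jig mm",(R.T@(p[:2]-j[:2]))*1e3,np.degrees(p[2]-j[2]))
print("home",R@[.025,-.005]+j[:2])
h=np.r_[R@[.025,.115]+j[:2],.080];ydir=np.r_[R@[0,1],0]
print("hinge",h,proj("top",[h]),proj("scene",[h]))
# fit elevation to grip end centre in both views
obs=[("top",crop([(38,262)],4,280,160)),("scene",crop([(706,62)],5,205,190))]
for e in range(50,82,4):
    q=h+.125*(np.cos(np.radians(e))*ydir+[0,0,np.sin(np.radians(e))])
    print(e,q,[(proj(n,[q])-o).ravel() for n,o in obs])
E
```

```text
jig [ 0.5762 -0.114   0.1471] 8.42967381332432 [ 0.596  -0.1459  3.288  -0.3086 -2.186  -0.1761 -1.698   0.6306]
scene jig (array([ 0.5781, -0.1114,  0.138 ]), array([[-3.0514, -0.3128],
       [ 1.1739, -1.5773],
       [ 0.5738,  0.7245],
       [ 1.3037,  1.1655]]))
panel [ 0.5521 -0.1506  0.3475] 19.912330939017004 [-0.1261 -1.0814  1.0885  0.4082 -0.5752  0.4829 -0.3872  0.1902]
scene panel (array([ 0.5529, -0.1468,  0.3403]), array([[-0.9363,  1.7917],
       [-1.7504, -2.0849],
       [ 1.7633,  0.5276],
       [ 0.9234, -0.2344]]))
panel in jig mm [-29.1988 -32.6674] 11.482657125692684
home [ 0.6017 -0.1153]
hinge [0.5841 0.0034 0.08  ] [[310.4519 227.5161]] [[324.7762 238.9718]]
50 [0.5723 0.0829 0.1758] [array([-15.7408,   2.4969]), array([15.4348,  5.1352])]
54 [0.5733 0.0761 0.1811] [array([-12.8247,   1.8668]), array([12.5426,  3.645 ])]
58 [0.5744 0.0689 0.186 ] [array([-9.7024,  1.234 ]), array([9.4498, 2.3156])]
62 [0.5755 0.0614 0.1904] [array([-6.3907,  0.6025]), array([6.1721, 1.157 ])]
66 [0.5766 0.0537 0.1942] [array([-2.908 , -0.0238]), array([2.7271, 0.1782])]
70 [0.5778 0.0457 0.1975] [array([ 0.7254, -0.6409]), array([-0.8663, -0.613 ])]
74 [0.579  0.0375 0.2002] [array([ 4.4878, -1.2449]), array([-4.5877, -1.2101])]
78 [0.5803 0.0291 0.2023] [array([ 8.3562, -1.8318]), array([-8.4152, -1.6077])]
```

```bash
python3 - <<'E'
from h import *
np.set_printoptions(precision=1,suppress=True)
psi=.1425;c,s=np.cos(psi),np.sin(psi);R=np.array([[c,-s],[s,c]]);J=np.array([.577,-.1127])
def tri(a,b):
    o1,d1=ray("top",crop([a],4,280,160));o2,d2=ray("scene",crop([b],5,205,190))
    t=np.linalg.lstsq(np.c_[d1[0],-d2[0]],o2-o1,rcond=None)[0]
    P1,P2=o1+t[0]*d1[0],o2+t[1]*d2[0];P=(P1+P2)/2
    return np.r_[R.T@(P[:2]-J),P[2]]*1e3,np.linalg.norm(P1-P2)*1e3
print("pad jig",tri((303,243),(375,215)))
print("leverend",tri((38,262),(706,62)))
W=lambda x,y:(J+R@[x/1e3,y/1e3])*1e3
for n,q in dict(xstart=(-118,-33),xend=(-31,-33),ystart=(25,-120),yend=(25,-71)).items(): print(n,W(*q))
print("fences seen top", [(R.T@(atz("top",crop([p],4,280,160),.032)[0,:2]-J))*1e3 for p in [(235,193),(447,168),(219,383),(243,378)]])
print("fence top corners; jar",(R.T@(atz("top",crop([(150,487)],4,280,160),.063)[0,:2]-J))*1e3)
E
```

```text
pad jig (array([ 24.1,   9.3, 115.6]), np.float64(0.6306561602133299))
leverend (array([ 22.4, 158.6, 194.6]), np.float64(0.3384050987907009))
xstart [ 464.9 -162.1]
xend [ 551.  -149.8]
ystart [ 618.8 -227.9]
yend [ 611.8 -179.4]
fences seen top [array([68.5, 40.2]), array([ 68.5, -91.4]), array([-46.4,  64.1]), array([-45.1,  49.2])]
fence top corners; jar [-104.4  113.2]
```

Emit:
{"op": "jog_arm", "data": {"deltas": [0,0,28.5,266,-701,-42,0.7,0,0,28.5,266,-701,-42,0.7,0,0,28.5,266,-701,-42,0.7,0,0,28.5,266,-701,-42,0.7,0,0,28.5,266,-701,-42,0.7,0,0,28.5,266,-701,-42,0.7,0,0,28.5,266,-701,-42,0.7,0,0,28.5,266,-701,-42,0.7,0,0,28.5,266,-701,-42,0.7,0,0,28.5,266,-701,-42,0.7,0,0,28.5,266,-701,-42,0.7,0,0,28.5,266,-701,-42,0.7,0,0,28.5,266,-701,-42,0.7,0,0,28.5,266,-701,-42,0.7,0,0,28.5,266,-701,-42,0.7,0,0,28.5,266,-701,-42,0.7,0,0,28.5,266,-701,-42,0.7,0,0,28.5,266,-701,-42,0.7]}}

```text
clock: 1.9
position: [0.4643, -0.1604, 0.1999]
ee_rot: [-0.001, -0.072, 0.997, 0.001]
contact_force: [-1.1, 0.2, 0.4]
width: 0.06
gripper_force: 0.0
```

Emit:
{"op": "jog_arm", "data": {"deltas": [0,0,0,0,-2,-45,0.7,0,0,0,0,-2,-90,0.7,0,0,0,0,-2,-130,0.7,0,0,0,0,-2,-150,0.7,0,0,0,0,-2,-160,0.7,0,0,0,0,-2,-169,0.7,0,0,0,0,-2,-169,0.7]}}

```text
clock: 2.6
position: [0.4652, -0.1628, 0.0313]
ee_rot: [-0.0, -0.072, 0.997, 0.0]
contact_force: [-0.5, -0.6, 0.4]
width: 0.0595
gripper_force: 0.0
```

Emit:
{"op": "jog_arm", "data": {"deltas": [0,0,0,5,0.7,0,0.7,0,0,0,10,1.4,0,0.7,0,0,0,14,2,0,0.7,0,0,0,18,2.6,0,0.7,0,0,0,22,3.2,0,0.7,0,0,0,26,3.7,0,0.7,0,0,0,30,4.3,0,0.7,0,0,0,34,4.9,0,0.7,0,0,0,38,5.5,0,0.7,0,0,0,42,6,0,0.7,0,0,0,46,6.6,0,0.7,0,0,0,50,7.2,0,0.7,0,0,0,54,7.8,0,0.7,0,0,0,58,8.4,0,0.7,0,0,0,62,8.9,0,0.7,0,0,0,66,9.5,0,0.7,0,0,0,70,10.1,0,0.7,0,0,0,74,10.7,0,0.7]}}

```text
clock: 4.4
position: [0.5396, -0.1529, 0.0313]
ee_rot: [0.0, -0.072, 0.997, 0.0]
contact_force: [-0.3, -0.1, -1.7]
width: 0.0598
gripper_force: 0.5
```

```bash
python3 - <<'E'
from h import *
a=imaging.get_image("top");cv2.imwrite("pics/top1.png",a)
a=a[160:310,280:440]; cv2.imwrite("pics/top1c.png",cv2.resize(a,None,fx=4,fy=4,interpolation=cv2.INTER_CUBIC))
print(manip.get_state()["contact_force"])
E
```

```text
[-0.73900386  0.23202175  0.32285809]
```

View pics/top1c.png

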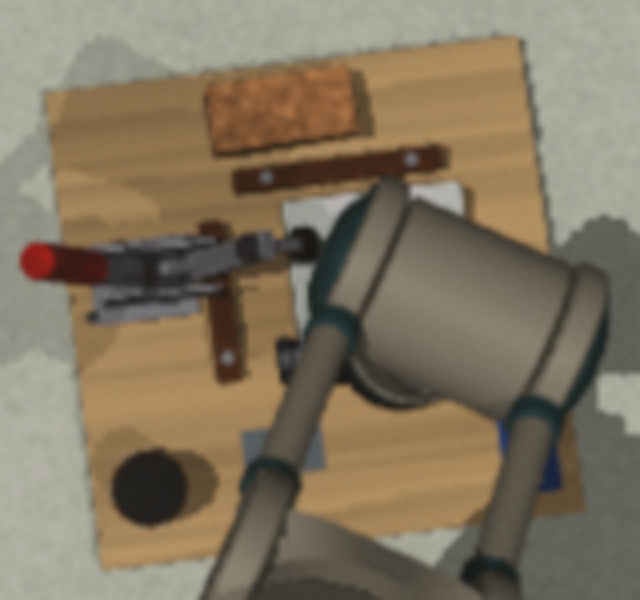

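The picture shows the panel squared up, its far edge running (283,200)–(463,182), about 10 mm short of the far fence. I'll ease on.

Emit:
{"op": "jog_arm", "data": {"deltas": [0,0,0,2,0.3,0,0.7,0,0,0,4,0.6,0,0.7,0,0,0,5,0.7,0,0.7,0,0,0,6,0.9,0,0.7,0,0,0,7,1,0,0.7,0,0,0,8,1.1,0,0.7,0,0,0,8,1.1,0,0.7]}}

```text
clock: 5.15
position: [0.5473, -0.1517, 0.0314]
ee_rot: [0.0, -0.072, 0.997, 0.0]
contact_force: [-1.9, 0.1, 1.8]
width: 0.0599
gripper_force: 1.0
```

Emit:
{"op": "jog_arm", "data": {"deltas": [0,0,0,1,0.1,0,0.7,0,0,0,1,0.1,0,0.7]}}

```text
clock: 5.35
position: [0.5484, -0.1516, 0.0313]
ee_rot: [0.0, -0.072, 0.997, 0.0]
contact_force: [-2.0, 1.1, 1.5]
width: 0.0599
gripper_force: 1.0
```

Emit:
{"op": "jog_arm", "data": {"deltas": [0,0,0,1,0.1,0,0.7,0,0,0,1,0.1,0,0.7]}}

```text
clock: 5.55
position: [0.5494, -0.1516, 0.0313]
ee_rot: [0.0, -0.072, 0.997, 0.0]
contact_force: [-2.6, 0.4, 1.9]
width: 0.0596
gripper_force: 1.1
```

Emit:
{"op": "jog_arm", "data": {"deltas": [0,0,0,1,0.1,0,0.7,0,0,0,1,0.1,0,0.7]}}

```text
clock: 5.75
position: [0.5494, -0.1516, 0.0313]
ee_rot: [-0.001, -0.072, 0.997, 0.0]
contact_force: [-4.2, -1.2, 3.2]
width: 0.0599
gripper_force: 2.5
```

Emit:
{"op": "jog_arm", "data": {"deltas": [0,0,0,0.7,0.1,0,0.7,0,0,0,0.7,0.1,0,0.7]}}

```text
clock: 5.95
position: [0.5494, -0.1515, 0.0313]
ee_rot: [-0.002, -0.072, 0.997, 0.0]
contact_force: [-7.3, -1.8, 4.8]
width: 0.0596
gripper_force: 3.3
```

Emit:
{"op": "jog_arm", "data": {"deltas": [0,0,0,-12,-1.7,0,0.6,0,0,0,-25,-3.6,0,0.6,0,0,0,-30,-4,40,0.6,0,0,-8,-30,-10,75,0.6,0,0,-16,-25,-25,75,0.6,0,0,-24,0,-50,75,0.6,0,0,-32,30,-75,75,0.6,0,0,-40,67,-76,75,0.6,0,0,-48,67,-76,75,0.6,0,0,-56,67,-76,75,0.6,0,0,-64,67,-76,75,0.6,0,0,-72,67,-76,75,0.6,0,0,-80,67,-76,75,0.6,0,0,-88,67,-76,60,0.6,0,0,-90,67,-76,40,0.6,0,0,-90,67,-76,20,0.6,0,0,-90,67,-76,8,0.6,0,0,-90,67,-76,0,0.6,0,0,-90,67,-76,0,0.6]}}

```text
clock: 7.85
position: [0.6172, -0.2272, 0.0303]
ee_rot: [-0.001, 0.655, 0.756, -0.0]
contact_force: [-0.5, -0.1, 0.4]
width: 0.0514
gripper_force: 0.0
```

Emit:
{"op": "jog_arm", "data": {"deltas": [0,0,0,-0.7,5,0,0.6,0,0,0,-1.4,10,0,0.6,0,0,0,-2,14,0,0.6,0,0,0,-2.6,18,0,0.6,0,0,0,-3.2,22,0,0.6,0,0,0,-3.7,26,0,0.6,0,0,0,-4.2,29,0,0.6,0,0,0,-4.6,32,0,0.6,0,0,0,-5,35,0,0.6,0,0,0,-5.5,38,0,0.6,0,0,0,-5.8,40,0,0.6,0,0,0,-5.8,40,0,0.6]}}

```text
clock: 9.05
position: [0.612, -0.1867, 0.0312]
ee_rot: [-0.0, 0.655, 0.756, 0.0]
contact_force: [0.5, -0.9, 0.8]
width: 0.0514
gripper_force: 0.5
```

Emit:
{"op": "jog_arm", "data": {"deltas": [0,0,0,-0.2,1.5,0,0.6,0,0,0,-0.4,3,0,0.6,0,0,0,-0.4,3,0,0.6]}}

```text
clock: 9.35
position: [0.6115, -0.184, 0.0311]
ee_rot: [-0.0, 0.655, 0.756, 0.0]
contact_force: [-0.2, -1.3, 0.5]
width: 0.0517
gripper_force: 0.5
```

Emit:
{"op": "jog_arm", "data": {"deltas": [0,0,0,-0.2,1.2,0,0.6,0,0,0,-0.2,1.2,0,0.6]}}

```text
clock: 9.55
position: [0.6113, -0.1828, 0.0311]
ee_rot: [-0.0, 0.655, 0.756, 0.0]
contact_force: [0.0, 0.2, 0.1]
width: 0.0511
gripper_force: 0.5
```

Emit:
{"op": "jog_arm", "data": {"deltas": [0,0,0,-0.2,1.2,0,0.6,0,0,0,-0.2,1.2,0,0.6]}}

```text
clock: 9.75
position: [0.6111, -0.1816, 0.0311]
ee_rot: [-0.0, 0.655, 0.756, 0.0]
contact_force: [-0.2, -1.0, 0.3]
width: 0.051
gripper_force: 0.4
```

Emit:
{"op": "jog_arm", "data": {"deltas": [0,0,0,-0.1,1,0,0.6,0,0,0,-0.1,1,0,0.6]}}

```text
clock: 9.95
position: [0.6109, -0.1806, 0.0311]
ee_rot: [-0.0, 0.655, 0.756, 0.0]
contact_force: [0.4, -0.1, -0.0]
width: 0.0513
gripper_force: 0.3
```

Emit:
{"op": "jog_arm", "data": {"deltas": [0,0,0,-0.1,1,0,0.6,0,0,0,-0.1,1,0,0.6]}}

```text
clock: 10.15
position: [0.6109, -0.1797, 0.0312]
ee_rot: [-0.0, 0.655, 0.756, 0.0]
contact_force: [-0.1, -1.0, 0.4]
width: 0.0512
gripper_force: 0.2
```

Emit:
{"op": "jog_arm", "data": {"deltas": [0,0,0,-0.1,1,0,0.6,0,0,0,-0.1,1,0,0.6]}}

```text
clock: 10.35
position: [0.611, -0.1789, 0.0313]
ee_rot: [0.0, 0.654, 0.756, 0.0]
contact_force: [-0.4, -0.9, 0.2]
width: 0.0513
gripper_force: 0.4
```

Emit:
{"op": "jog_arm", "data": {"deltas": [0,0,0,-0.1,1,0,0.6,0,0,0,-0.1,1,0,0.6]}}

```text
clock: 10.55
position: [0.6114, -0.1787, 0.0315]
ee_rot: [0.001, 0.654, 0.756, -0.0]
contact_force: [0.2, -4.1, -0.2]
width: 0.0509
gripper_force: 1.8
```

Emit:
{"op": "jog_arm", "data": {"deltas": [0,0,0,-0.1,1,0,0.6,0,0,0,-0.1,1,0,0.6]}}

```text
clock: 10.75
position: [0.6114, -0.1786, 0.0317]
ee_rot: [0.002, 0.654, 0.756, -0.001]
contact_force: [0.8, -6.0, -0.9]
width: 0.0516
gripper_force: 3.0
```

```bash
python3 - <<'E'
from h import *
a=imaging.get_image("top");b=imaging.get_image("scene")
a=cv2.resize(a[160:310,290:430],(392,420),interpolation=cv2.INTER_CUBIC)
b=cv2.resize(b[195:300,225:325],(400,420),interpolation=cv2.INTER_CUBIC)
cv2.imwrite("pics/c2.png",np.hstack([a,cv2.convertScaleAbs(b,alpha=1.5)]))
s=manip.get_state();print(s["position"],s["contact_force"],s["moment"],s["ee_rot"])
E
```

```text
[ 0.61144503 -0.17866327  0.03166567] [ 1.10096676 -6.18962409 -0.45155626] [-0.90515902 -0.10716149  0.14579452] [ 1.54917436e-03  6.54185157e-01  7.56332596e-01 -6.20250651e-04]
```

View pics/c2.png

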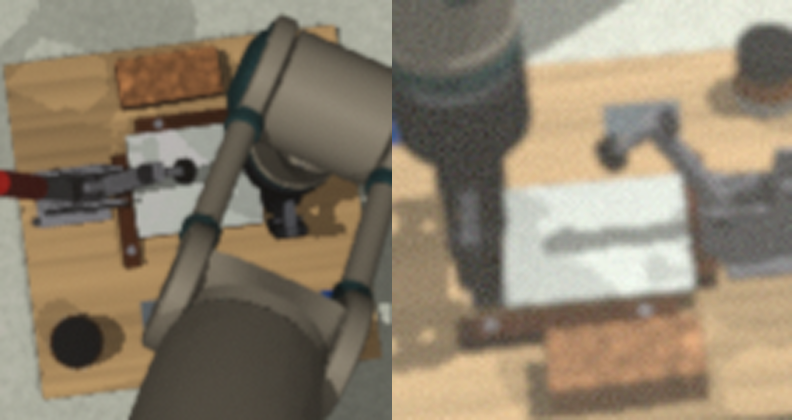

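The panel is now up against the side fence (left crop: fence at about (130,210), panel edge touching). I'll re-seat x with closed fingers.

Emit:
{"op": "jog_arm", "data": {"deltas": [0,0,0,1,-7,0,0.6,0,0,0,2,-15,3,0.3,0,0,0,2,-15,40,0,0,0,0,-5,-16,60,0,0,0,0,-45,-22,60,0,0,0,0,-82,-27,60,0,0,0,0,-88,10,60,0,0,0,0,-92,42,60,0,0,0,0,-92,42,40,0,0,0,0,-92,42,15,0,0,0,0,-92,42,3,0,0,0,0,-92,42,3,0]}}

```text
clock: 12.05
position: [0.5175, -0.1345, 0.0329]
ee_rot: [-0.002, 0.655, 0.756, -0.0]
contact_force: [-0.7, 0.1, 0.4]
width: -0.0002
gripper_force: 0.0
```

Emit:
{"op": "jog_arm", "data": {"deltas": [0,0,0,6,0.9,0,0,0,0,0,12,1.7,0,0,0,0,0,17,2.4,0,0,0,0,0,20,2.9,0,0,0,0,0,22,3.1,0,0,0,0,0,22,3.1,0,0]}}

```text
clock: 12.65
position: [0.5412, -0.1319, 0.0345]
ee_rot: [0.0, 0.654, 0.756, 0.0]
contact_force: [-0.9, -0.3, 0.2]
width: -0.0
gripper_force: 0.0
```

Emit:
{"op": "jog_arm", "data": {"deltas": [0,0,0,1,0.1,0,0,0,0,0,2,0.3,0,0,0,0,0,2,0.3,0,0]}}

```text
clock: 12.95
position: [0.5428, -0.1316, 0.0343]
ee_rot: [0.0, 0.655, 0.756, 0.0]
contact_force: [0.7, -0.4, -0.4]
width: 0.0
gripper_force: 0.0
```

Emit:
{"op": "jog_arm", "data": {"deltas": [0,0,0,1,0.1,0,0,0,0,0,1,0.1,0,0]}}

```text
clock: 13.15
position: [0.5438, -0.1315, 0.0343]
ee_rot: [-0.0, 0.655, 0.756, -0.0]
contact_force: [0.6, 0.1, 0.0]
width: 0.0002
gripper_force: 0.1
```

Emit:
{"op": "jog_arm", "data": {"deltas": [0,0,0,1,0.1,0,0,0,0,0,1,0.1,0,0]}}

```text
clock: 13.35
position: [0.5439, -0.1314, 0.0343]
ee_rot: [-0.001, 0.654, 0.756, -0.001]
contact_force: [-3.2, -1.0, 1.9]
width: -0.0001
gripper_force: 1.5
```

Emit:
{"op": "jog_arm", "data": {"deltas": [0,0,0,1,0.1,0,0,0,0,0,1,0.1,0,0]}}

```text
clock: 13.55
position: [0.544, -0.1314, 0.0343]
ee_rot: [-0.001, 0.654, 0.756, -0.001]
contact_force: [-5.9, -3.0, 3.2]
width: 0.0001
gripper_force: 2.8
```

Emit:
{"op": "jog_arm", "data": {"deltas": [0,0,0,-8,-1,0,0,0,0,0,-15,-2,0,0,0,0,0,-20,-2,45,0,0,0,0,-20,-2,95,0,0,0,0,-20,-2,145,0,0,0,0,-20,-2,190,0,0,0,0,-15,2,215,0,0,0,0,5,40,215,0,0,0,0,25,80,215,0,0,0,0,38,115,215,0,0,0,0,41,126,210,0,0,0,0,41,126,180,0,0,0,0,41,126,160,0,0,0,0,41,126,150,0,0,0,0,41,126,150,0]}}

```text
clock: 15.05
position: [0.5856, -0.0057, 0.1827]
ee_rot: [-0.001, 0.655, 0.756, -0.001]
contact_force: [-0.3, 0.1, -0.6]
width: -0.0002
gripper_force: 0.0
```

```bash
python3 - <<'E'
from h import *
np.set_printoptions(precision=1,suppress=True)
a=imaging.get_image("top");b=imaging.get_image("scene")
a=cv2.resize(a[160:310,290:430],(392,420),interpolation=cv2.INTER_CUBIC)
b=cv2.resize(b[175:280,245:345],(400,420),interpolation=cv2.INTER_CUBIC)
cv2.imwrite("pics/c3.png",np.hstack([a,cv2.convertScaleAbs(b,alpha=1.5)]))
psi=.1425;c,s=np.cos(psi),np.sin(psi);R=np.array([[c,-s],[s,c]]);J=np.array([.577,-.1127])
p=manip.get_state()["position"];print(p, R.T@(p[:2]-J)*1e3)
for e in (69.4,64,58,52,46,40,34,28,22,18,14,12,10,8,6.4):
    r=np.radians(e);q=95*np.r_[np.cos(r),np.sin(r)]+11*np.r_[-np.sin(r),np.cos(r)]+[-11,11]
    w=J+R@[.0231,.1159+q[0]/1e3];print(e,(np.r_[w,.08+q[1]/1e3]-p)*1e3)
E
```

```text
[ 0.6 -0.   0.2] [ 25.3 104.3]
69.4 [-5.5 23.1 -1.1]
64 [-6.7 31.7 -3.7]
58 [-8.1 40.8 -7.5]
52 [ -9.3  49.6 -12.3]
46 [-10.5  57.7 -17.9]
40 [-11.6  65.3 -24.4]
34 [-12.5  72.1 -31.7]
28 [-13.4  78.2 -39.6]
22 [-14.2  83.3 -48.1]
18 [-14.6  86.3 -54.1]
14 [-14.9  88.8 -60.3]
12 [-15.1  90.  -63.4]
10 [-15.3  91.  -66.6]
8 [-15.4  91.8 -69.8]
6.4 [-15.5  92.5 -72.4]
```

View pics/c3.png

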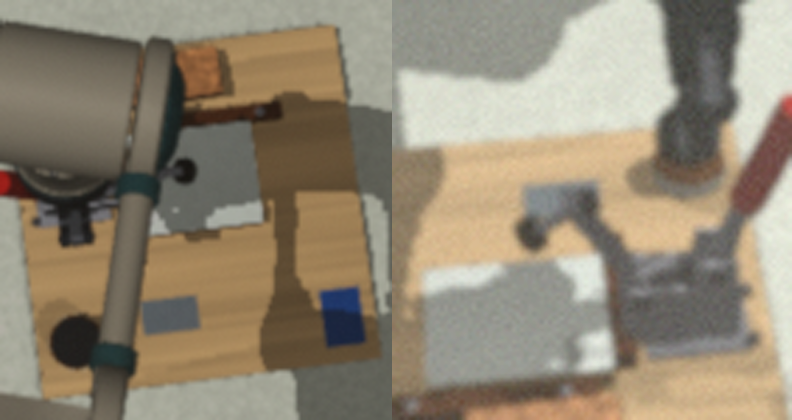

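The picture shows the panel seated in the corner (far edge on the dark fence, left edge on the side fence), and the closed fingers just to the -y side of the red grip. Now the lever.

Emit:
{"op": "jog_arm", "data": {"deltas": [0,0,0,-3,10,0,0,0,0,0,-5,18,0,0,0,0,0,-5.5,23,-1,0,0,0,0,-6,27.5,-2.2,0,0,0,0,-6.7,31.7,-3.7,0,0,0,0,-7.4,36,-5.5,0,0,0,0,-8.1,40.8,-7.5,0,0,0,0,-8.1,40.8,-7.5,0]}}

```text
clock: 15.95
position: [0.5785, 0.0364, 0.1764]
ee_rot: [-0.0, 0.654, 0.756, 0.0]
contact_force: [-0.4, 0.2, -0.3]
width: 0.0001
gripper_force: 0.1
```

Emit:
{"op": "jog_arm", "data": {"deltas": [0,0,0,-0.6,4.4,-2.4,0,0,0,0,-1.2,8.8,-4.8,0,0,0,0,-1.8,12.9,-7.6,0,0,0,0,-2.4,16.9,-10.4,0,0,0,0,-3,20.8,-13.6,0,0,0,0,-3.5,24.5,-16.9,0,0,0,0,-3.5,24.5,-16.9,0]}}

```text
clock: 16.65
position: [0.5747, 0.0608, 0.1591]
ee_rot: [-0.001, 0.654, 0.756, -0.0]
contact_force: [0.1, 0.8, 0.5]
width: 0.0002
gripper_force: 0.0
```

```bash
cat > lev.py <<'E'
from h import *
np.set_printoptions(precision=1,suppress=True)
def red(b):
    b=b.astype(int); m=(b[...,2]>2*b[...,1])&(b[...,2]>50)
    m[:,:300]=0;m[:,400:]=0;m[:150]=0;m[290:]=0
    v,u=np.nonzero(m); return m.sum(),u.min(),u.max(),v.min(),v.max(),u.mean(),v.mean()
psi=.1425;c,s=np.cos(psi),np.sin(psi);R=np.array([[c,-s],[s,c]]);J=np.array([.577,-.1127])
def pred(e):
    r=np.radians(e);P=[np.r_[J+R@[.0231,.1159+d*np.cos(r)],.08+d*np.sin(r)] for d in (.085,.125)]
    return proj("scene",P).ravel()
E
python3 - <<'E'
from lev import *
print(red(cv2.imread("pics/scene0.png")),red(imaging.get_image("scene")))
for e in (70,60,50,45,40,35,30): print(e,pred(e))
E
```

```text
(np.int64(18), np.int64(343), np.int64(348), np.int64(200), np.int64(203), np.float64(345.5), np.float64(201.61111111111111)) (np.int64(3), np.int64(366), np.int64(367), np.int64(210), np.int64(212), np.float64(366.3333333333333), np.float64(211.0))
70 [339.  213.9 345.8 201.3]
60 [344.8 215.4 354.5 203.6]
50 [350.  217.6 362.1 207.1]
45 [352.2 219.  365.4 209.1]
40 [354.2 220.5 368.4 211.4]
35 [356.  222.1 371.  213.9]
30 [357.6 223.8 373.1 216.6]
```

Emit:
{"op": "jog_arm", "data": {"deltas": [0,0,0,-0.5,3.5,-3.6,0,0,0,0,-0.9,6.8,-7.3,0,0,0,0,-1.1,8.4,-9.2,0,0,0,0,-1.1,8.4,-9.2,0]}}

```text
clock: 17.1
position: [0.5739, 0.0688, 0.1502]
ee_rot: [-0.0, 0.654, 0.756, -0.0]
contact_force: [0.6, -0.1, 0.1]
width: 0.0002
gripper_force: 0.1
```

Emit:
{"op": "jog_arm", "data": {"deltas": [0,0,0,-0.3,1.5,-2,0,0,0,0,-0.7,4.5,-6,0,0,0,0,-0.7,4.5,-6,0]}}

```text
clock: 17.4
position: [0.5736, 0.0729, 0.1449]
ee_rot: [0.0, 0.654, 0.756, 0.0]
contact_force: [-0.6, -1.0, 3.7]
width: -0.0001
gripper_force: 1.8
```

Emit:
{"op": "jog_arm", "data": {"deltas": [0,0,0,-0.2,1.3,-2.1,0,0,0,0,-0.4,2.6,-4.2,0,0,0,0,-0.4,2.6,-4.2,0]}}

```text
clock: 17.7
position: [0.5735, 0.0751, 0.1415]
ee_rot: [0.001, 0.654, 0.756, 0.0]
contact_force: [-1.7, -2.0, 7.1]
width: 0.0001
gripper_force: 3.7
```

Emit:
{"op": "jog_arm", "data": {"deltas": [0,0,0,-0.2,1.2,-2.1,0,0,0,0,-0.4,2.5,-4.3,0,0,0,0,-0.4,2.5,-4.3,0]}}

```text
clock: 18.0
position: [0.5733, 0.0776, 0.1377]
ee_rot: [0.001, 0.654, 0.756, 0.0]
contact_force: [-2.4, -2.7, 9.4]
width: -0.0002
gripper_force: 4.7
```

Emit:
{"op": "jog_arm", "data": {"deltas": [0,0,0,-0.1,0.8,-1.5,0,0,0,0,-0.2,1.5,-3,0,0,0,0,-0.2,1.5,-3,0]}}

```text
clock: 18.3
position: [0.5732, 0.079, 0.135]
ee_rot: [0.001, 0.654, 0.756, 0.0]
contact_force: [-2.7, -2.5, 9.9]
width: -0.0
gripper_force: 5.2
```

Emit:
{"op": "jog_arm", "data": {"deltas": [0,0,0,-0.1,0.8,-1.5,0,0,0,0,-0.2,1.4,-3,0,0,0,0,-0.2,1.4,-3,0]}}

```text
clock: 18.6
position: [0.5729, 0.0807, 0.1319]
ee_rot: [0.001, 0.655, 0.756, 0.001]
contact_force: [-1.9, -1.5, 11.0]
width: 0.0005
gripper_force: 5.2
```

Emit:
{"op": "jog_arm", "data": {"deltas": [0,0,0,-0.1,0.7,-1.5,0,0,0,0,-0.2,1.3,-3,0,0,0,0,-0.2,1.3,-3,0]}}

```text
clock: 18.9
position: [0.5726, 0.0822, 0.1287]
ee_rot: [0.001, 0.655, 0.756, 0.001]
contact_force: [-1.8, -0.8, 9.5]
width: -0.0003
gripper_force: 4.6
```

Emit:
{"op": "jog_arm", "data": {"deltas": [0,0,0,-0.1,0.6,-1.5,0,0,0,0,-0.2,1.2,-3,0,0,0,0,-0.2,1.2,-3,0]}}

```text
clock: 19.2
position: [0.5722, 0.0838, 0.1251]
ee_rot: [0.0, 0.655, 0.756, 0.001]
contact_force: [-1.1, -0.7, 6.9]
width: -0.0002
gripper_force: 3.3
```

Emit:
{"op": "jog_arm", "data": {"deltas": [0,0,0,-0.1,0.5,-1,0,0,0,0,-0.2,0.9,-2,0,0,0,0,-0.2,0.9,-2,0]}}

```text
clock: 19.5
position: [0.5718, 0.0847, 0.1226]
ee_rot: [0.0, 0.655, 0.756, 0.001]
contact_force: [-0.3, 0.5, 4.8]
width: -0.0
gripper_force: 2.2
```

Emit:
{"op": "jog_arm", "data": {"deltas": [0,0,0,-0.1,0.4,-1,0,0,0,0,-0.1,0.7,-2,0,0,0,0,-0.1,0.7,-2,0]}}

```text
clock: 19.8
position: [0.5714, 0.0854, 0.1198]
ee_rot: [-0.0, 0.655, 0.756, 0.0]
contact_force: [0.3, 0.8, 1.1]
width: 0.0
gripper_force: 0.8
```

Emit:
{"op": "jog_arm", "data": {"deltas": [0,0,0,0,0.3,-0.7,0,0,0,0,-0.1,0.5,-1.5,0,0,0,0,-0.1,0.5,-1.5,0]}}

```text
clock: 20.1
position: [0.571, 0.0854, 0.1181]
ee_rot: [-0.0, 0.654, 0.756, -0.001]
contact_force: [0.3, 0.4, -0.4]
width: -0.0002
gripper_force: 0.0
```

```bash
python3 - <<'E'
from lev import *
b=imaging.get_image("scene"); print(red(b),manip.get_state()["contact_force"])
for e in (14,12,10,8,6,4,2): print(e,pred(e))
a=imaging.get_image("top")
a=cv2.resize(a[160:310,270:410],(392,420),interpolation=cv2.INTER_CUBIC)
b=cv2.resize(b[185:285,295:395],(400,420),interpolation=cv2.INTER_CUBIC)
cv2.imwrite("pics/c4.png",np.hstack([a,cv2.convertScaleAbs(b,alpha=1.5)]))
E
```

```text
(np.int64(19), np.int64(365), np.int64(376), np.int64(227), np.int64(230), np.float64(371.2631578947368), np.float64(228.94736842105263)) [ 0.1 -0.1  0.5]
14 [360.7 230.  377.4 225.8]
12 [360.9 230.8 377.6 227. ]
10 [361.  231.6 377.8 228.2]
8 [361.1 232.5 377.9 229.5]
6 [361.2 233.3 377.9 230.7]
4 [361.2 234.1 377.9 231.9]
2 [361.2 235.  377.8 233.2]
```

View pics/c4.png

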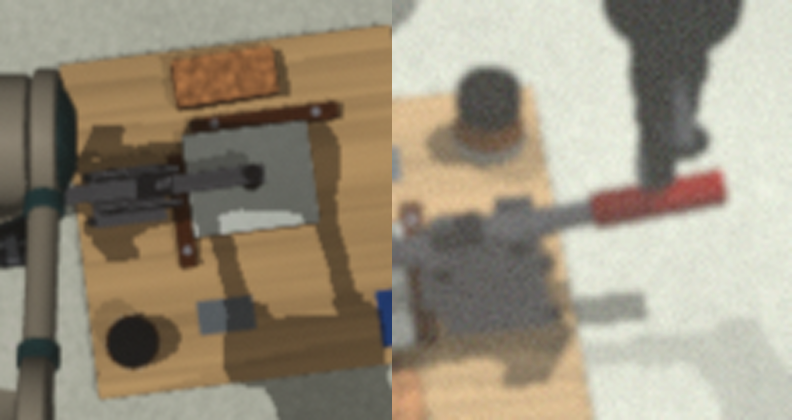

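The lever lies nearly level (end at crop (722,187), about 8° elevation) with the pad on the panel's middle. I'll feel down gently in case it hasn't snapped.

Emit:
{"op": "jog_arm", "data": {"deltas": [0,0,0,0,0.3,-1,0,0,0,0,0,0.3,-1,0]}}

```text
clock: 20.4
position: [0.5713, 0.0858, 0.1175]
ee_rot: [-0.0, 0.655, 0.756, -0.0]
contact_force: [0.1, 0.0, -0.1]
width: 0.0001
gripper_force: 0.0
```

Emit:
{"op": "jog_arm", "data": {"deltas": [0,0,0,0,0.3,-1,0,0,0,0,0,0.3,-1,0]}}

```text
clock: 20.6
position: [0.5713, 0.0861, 0.1166]
ee_rot: [-0.0, 0.655, 0.756, -0.0]
contact_force: [0.0, 0.5, -0.3]
width: 0.0002
gripper_force: 0.0
```

Emit:
{"op": "jog_arm", "data": {"deltas": [0,0,0,0,0.3,-1,0,0,0,0,0,0.3,-1,0]}}

```text
clock: 20.8
position: [0.5714, 0.0865, 0.1156]
ee_rot: [-0.0, 0.655, 0.756, -0.0]
contact_force: [0.1, 0.4, -0.5]
width: -0.0002
gripper_force: 0.0
```

Emit:
{"op": "jog_arm", "data": {"deltas": [0,0,0,0,0.3,-1,0,0,0,0,0,0.3,-1,0]}}

```text
clock: 21.0
position: [0.5713, 0.0867, 0.1146]
ee_rot: [-0.0, 0.655, 0.756, -0.0]
contact_force: [0.6, -0.6, -0.2]
width: 0.0001
gripper_force: 0.0
```

Emit:
{"op": "jog_arm", "data": {"deltas": [0,0,0,0,0.3,-1,0,0,0,0,0,0.3,-1,0]}}

```text
clock: 21.2
position: [0.5714, 0.0871, 0.1136]
ee_rot: [-0.0, 0.655, 0.756, -0.0]
contact_force: [-0.8, 0.1, 0.6]
width: -0.0002
gripper_force: 0.0
```

Emit:
{"op": "jog_arm", "data": {"deltas": [0,0,0,0,0.2,-1,0,0,0,0,0,0.2,-1,0]}}

```text
clock: 21.4
position: [0.5713, 0.0872, 0.1126]
ee_rot: [-0.0, 0.655, 0.756, -0.0]
contact_force: [-0.9, -0.1, 0.2]
width: 0.0003
gripper_force: 0.0
```

```bash
python3 - <<'E'
from lev import *
b=imaging.get_image("scene"); print(red(b)); s=manip.get_state();print(s["contact_force"],s["position"]*1e3)
E
```

```text
(np.int64(13), np.int64(368), np.int64(375), np.int64(228), np.int64(232), np.float64(370.7692307692308), np.float64(230.07692307692307))
[ 0.4 -0.6 -0.1] [571.4  87.2 112.6]
```

Emit:
{"op": "jog_arm", "data": {"deltas": [0,0,0,0,0.2,-1,0,0,0,0,0,0.2,-1,0]}}

```text
clock: 21.65
position: [0.5714, 0.0874, 0.1116]
ee_rot: [-0.0, 0.655, 0.756, -0.0]
contact_force: [-0.4, 0.1, -0.0]
width: 0.0001
gripper_force: 0.0
```

Emit:
{"op": "jog_arm", "data": {"deltas": [0,0,0,0,0.1,-0.7,0,0,0,0,0,0.1,-0.7,0]}}

```text
clock: 21.85
position: [0.5715, 0.0875, 0.111]
ee_rot: [0.0, 0.655, 0.756, 0.0]
contact_force: [-1.0, -0.6, 0.6]
width: -0.0002
gripper_force: 0.1
```

Emit:
{"op": "jog_arm", "data": {"deltas": [0,0,0,0,0.1,-0.7,0,0,0,0,0,0.1,-0.7,0]}}

```text
clock: 22.05
position: [0.5715, 0.0876, 0.1105]
ee_rot: [0.0, 0.655, 0.756, 0.0]
contact_force: [-0.3, -0.4, 1.9]
width: -0.0
gripper_force: 0.6
```

Light contact came at the predicted stop height, so it is locked. Retreat and check.

Emit:
{"op": "jog_arm", "data": {"deltas": [0,0,0,0,0,10,0,0,0,0,0,0,40,0,0,0,0,0,0,80,0,0,0,0,0,0,120,0,0,0,0,-30,30,150,0,0,0,0,-70,60,150,0,0,0,0,-110,95,150,0,0,0,0,-150,130,150,0,0,0,0,-190,165,150,0,0,0,0,-220,200,150,0,0,0,0,-220,240,150,0,0,0,0,-220,240,150,0]}}

```text
clock: 23.25
position: [0.3501, 0.3322, 0.2613]
ee_rot: [-0.001, 0.652, 0.758, 0.002]
contact_force: [0.3, -0.3, -0.3]
width: 0.0001
gripper_force: 0.0
```

```bash
python3 - <<'E'
from lev import *
a=imaging.get_image("top");b=imaging.get_image("scene");print(red(b))
a=cv2.resize(a[165:285,280:400],(400,400),interpolation=cv2.INTER_CUBIC)
b=cv2.resize(b[195:305,270:380],(400,400),interpolation=cv2.INTER_CUBIC)
cv2.imwrite("pics/c5.png",np.hstack([a,cv2.convertScaleAbs(b,alpha=1.5)]))
E
```

```text
(np.int64(100), np.int64(346), np.int64(376), np.int64(228), np.int64(236), np.float64(360.61), np.float64(231.68))
```

View pics/c5.png

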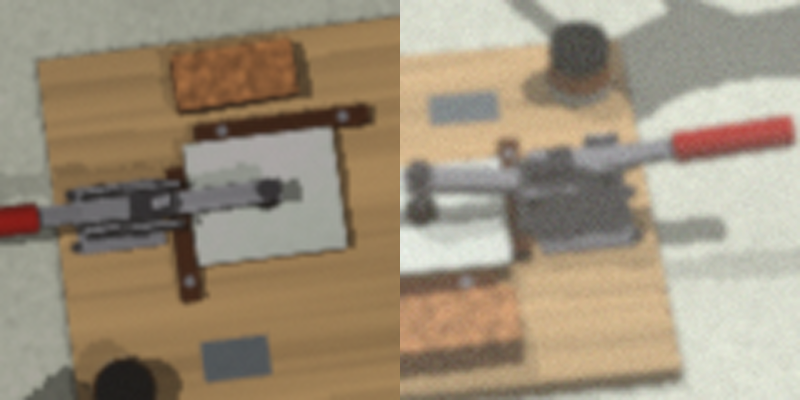

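The panel is flush to both fences, with its corner at (187,140) in the left crop. The pad is down on it at (268,190), and the lever stays at about 6° with the arm away.

```bash
python3 -c "
from rig import manip; print(manip.sign_off())"
```

```text
the job is handed in; nothing more can be done
None
```

The job is handed in: the panel is home against both fences and the clamp lever is on its stop. Contact-force readings stayed at or below about 12 N, the arm was clear at sign-off, and about 23 s of the 72 s were used; the hand-in returned no verdict.

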